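Clamp a slot-car chassis in its jig with the flip-lever bolt

ROBOT

A 6-joint arm with a two-finger parallel gripper is mounted at the origin on the work surface. World frame = base frame: x ahead of the robot, y to its left, z up, the work surface at z = 0. Lengths are in m, angles in rad, forces in N, time in s.
With the tool pointing down it reaches from about 0.3 to 0.875 m from the base axis. Payload 6.4 kg.
Tool frame: the origin (TCP) lies at the very end of the fingers, on their centre line; the grasp point (between the pads) lies env.grip_depth behind it (env.grip_depth is the distance from the TCP to the grasp point, in m); z points along the fingers, y is the line along which they close (so a half turn about z gives the same grasp; the last joint's range is limited). The gripper opens to 88 mm and grips with 3 to 60 N. Pads are 18 mm wide; open, the fingers measure 123 mm over their backs; the gripper's body (75 mm by 187 mm) begins 45 mm behind the grasp point.
Start: joints at [-0.206, 0.181, 1.607, -0, 1.354, -0.206], TCP at [0.575, 0, 0.239] pointing down, gripper open.
Joint ranges: [-2.99, 2.99], [-0.89, 2.07], [0.3, 2.58], [-1.14, 4.28], [0, 2.63], [-3.12, 3.12]. Speed limits (rad/s): [2.57, 2.57, 3.01, 3.14, 3.14, 3.14].

INTERFACE

Orientations are given as a unit quaternion [w, x, y, z].
In Python, from cell import env gives the robot as it stands. Calls block until the motion is done:
- env.movep(position, orientation): joint-space move of the TCP to a pose.
- env.line_to(position, orientation=None, speed=0.15, f_stop=None): straight line of the TCP; orientation=None keeps the orientation; speed is the mean speed in m/s. With f_stop (N) it stops when the force on the tool has changed by that much, and returns True; else False.
- env.set_joints(angles): joint-space move.
- env.grip(opening, effort=None): finger opening in m; effort is the grip in N (None keeps the last); returns when the fingers have stopped.
- env.hold(seconds).
- env.ik(position, orientation): joint angles nearest the present ones, or None.
- env.get_state(): the state.
- env.capture(name): name is "scene" or "side" or "wrist"; returns the picture (384x512x3 uint8, blue, green, red); there is no depth.
- env.camera_params(name): a dict with "mtx" (3x3 intrinsics, pixels), "dist_coeffs" ([k1, k2, p1, p2, k3] as OpenCV has them; the pictures are not rectified), "rvec" (rotation vector, rad) and "tvec" (3), from world to camera coordinates, as OpenCV has them. Camera axes: x right, y down, z forward; pixel columns grow to the right and rows downward; lengths in m; the calibration is good to about 2 mm. A picture is of the moment at which its call begins: read the wrist's pose just before it. camera_params takes no time and is no camera call; for the wrist camera it gives the pose at the moment of the call.
A pose or a line that the arm cannot do raises env.IKError and nothing moves.
- env.finish_job(): hands the job in; it is judged then, once.
The state is a dict: "t": time; "joint_positions": joint angles; "qvel": joint speeds; "joint_efforts": joint torques, N m; "position": TCP position; "tool_rot": TCP orientation; "contact_force": force on the tool from outside, world axes, zero at the start; "moment": the same for the moment, N m; "finger_gap": finger opening in m; "finger_force": force on a finger pad.
Only numpy, scipy, OpenCV 4.12 (cv2) and the standard library are available. Lean on these libraries where they do the work, as an engineer would, in place of code of your own. Each camera call takes 0.05 s, during which the arm holds its last target. There are 200 camera calls.

TASK

A brass slot-car chassis lies in one of the two clamping jigs on the blue mat. By its upright flip lever, screw that jig's clamp bolt in clockwise (seen from above) until it is snug, and only then fold the lever down flat, away from the chassis. Leave the bolt and lever of the empty jig as they are.

Things in the scene. Friction and masses are not known exactly. Their poses are not given: they have to be found in the camera images.
- bolt_head (a point): Lever pivot on the bolt's axis, about 55 mm above the table, on the jig that holds the brass chassis (fixed plate 150 x 210 x 12 mm; chassis up to 42 mm high beside the bolt). Turns with the bolt: z up, y along the lever's hinge, lever folds towards -x (when snug: away from the chassis). A steel fork round the pivot reaches 7 mm above it and 19 mm either way along y; nothing on the jig is higher.
- bolt (a joint): Turn of that bolt, rad: 0 loosest, grows as it is screwed in (clockwise from above), hard stop at 1.30 = snug. Starts at 0 to 0.40, so one wrist turn of 0.9 to 1.3 rad does it. Sinks 2 mm per rad; friction about 0.15 N m, it stays where left.
- lever (a joint): Fold of that lever, rad: 0 straight up, 1.57 (stop) folded flat. Starts at 0 to 0.12. Flat dark steel paddle, 60 mm long from the pivot, 26 mm wide (along y), 10 mm thick (along x, centred). Stiff hinge, 0.07 N m: stays where left, 2 N near its end moves it. Folded it lies level, 60 mm out from the pivot, upper face 5 mm above pivot height, free below.
- spare_lever_corner (a point): Top corner of the lever of the other, empty jig (same size and make, no chassis): 60 mm above its pivot, 13 mm to the side of the lever's middle. That lever stands up too; it must not be turned or folded.

How it is judged:
By the outcome, as a careful person would: the job done as asked, in the order asked, and still so for the second after the job is handed in, with the robot touching nothing.
It also fails if it takes over 42 s, if anything falls off the work surface, if the arm or the gripper's body presses on something with over 40 N, if the wrist force passes 120 N, or if a joint passes its speed limit or range.

## Working session

There is one attempt and no reset: what is moved stays moved. The work goes in short steps, each a Python script; the robot and the scene stay as the last script left them, time stands still between calls to the robot, and variables do not carry over. Pictures are saved under pics/ and viewed, at most 10 in all, crops included, and the job is handed in when it is done.

```bash
mkdir -p pics; ls; python3 - <<'E'
from cell import env
import cv2,numpy as np
print(env.grip_depth, env.get_state()["t"])
a=env.capture("scene");b=env.capture("side");c=env.capture("wrist")
for n,i in zip(("scene","side","wrist"),(a,b,c)):
    cv2.imwrite(f"pics/{n}0.png",i)
    p=env.camera_params(n);print(n,[np.round(np.ravel(p[k]),4).tolist() for k in p])
cv2.imwrite("pics/a0.png",cv2.resize(a,(800,600),interpolation=cv2.INTER_CUBIC))
cv2.imwrite("pics/b0.png",cv2.resize(b,(800,600),interpolation=cv2.INTER_CUBIC))
cv2.imwrite("pics/c0.png",cv2.resize(c,(800,600),interpolation=cv2.INTER_CUBIC))
E
```

```text
pics
0.0187 0.0
scene [[374.9763, 0.0, 256.2826, 0.0, 374.9763, 191.9452, 0.0, 0.0, 1.0], [0.0221, 0.0, 0.0, 0.0, 0.0], [1.7823, 1.428, -0.7796], [-0.1043, -0.2005, 1.329]]
side [[359.1009, 0.0, 255.8573, 0.0, 359.1009, 191.5684, 0.0, 0.0, 1.0], [-0.0508, 0.0, 0.0, 0.0, 0.0], [2.1773, -0.1855, 0.1244], [-0.4887, 0.1341, 0.712]]
wrist [[328.4129, 0.0, 253.6678, 0.0, 328.4129, 190.3513, 0.0, 0.0, 1.0], [0.0092, 0.0, 0.0, 0.0, 0.0], [-2.8142, -0.0006, 0.0007], [-0.5745, -0.0444, 0.3908]]
```

View pics/a0.png

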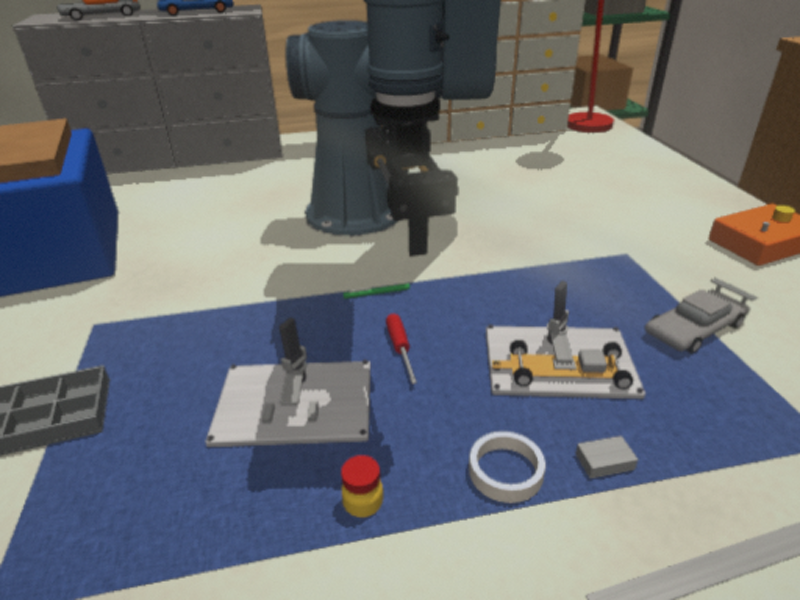

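View pics/b0.png

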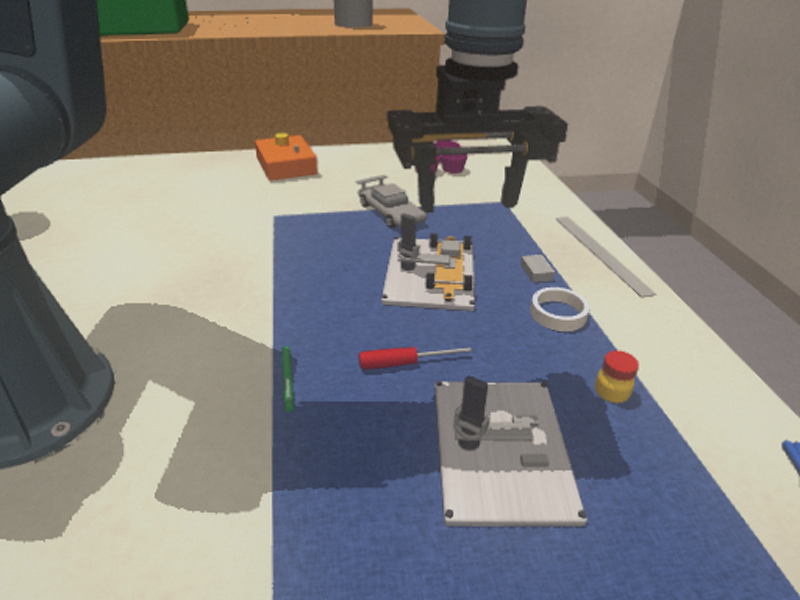

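View pics/c0.png

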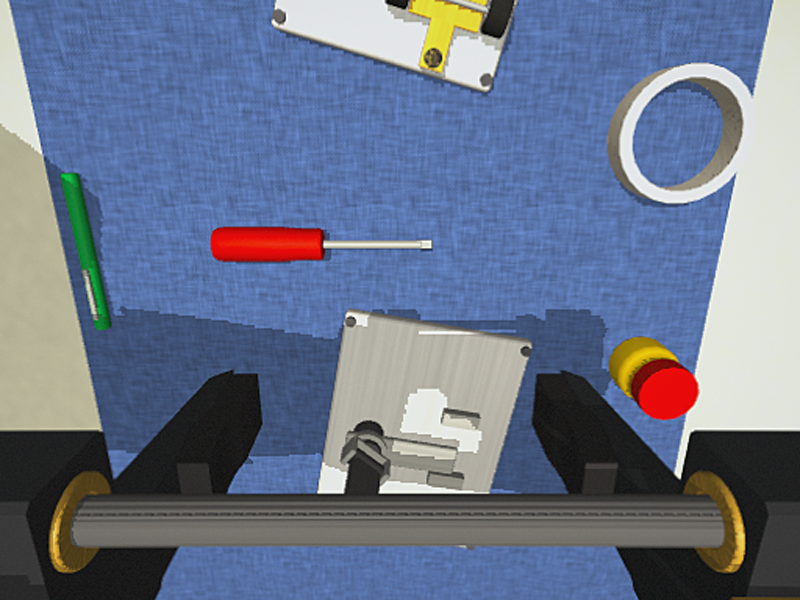

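The chassis jig is the one at the robot's left: its lever top is at scene (560,285) and side (408,218) in the 800x600 pictures. The empty jig's lever top is at scene (289,322) and side (475,380). In the wrist view, only the near corner of the chassis jig shows, at the top.

```bash
cat > h.py <<'E'
from cell import env
import cv2, numpy as np
from scipy.spatial.transform import Rotation as R
def ray(p, uv):
    n=cv2.undistortPoints(np.array([[uv]],float),p["mtx"],p["dist_coeffs"])[0,0]
    M=cv2.Rodrigues(np.array(p["rvec"],float))[0]
    d=M.T@np.array([n[0],n[1],1.]); return -M.T@np.ravel(p["tvec"]), d/np.linalg.norm(d)
def onz(p,uv,z):
    o,d=ray(p,uv); return o+d*(z-o[2])/d[2]
def tri(rays):
    A=0;b=0
    for o,d in rays:
        P=np.eye(3)-np.outer(d,d);A=A+P;b=b+P@o
    x=np.linalg.solve(A,b)
    return x,[round(float(np.linalg.norm(np.cross(x-o,d))),4) for o,d in rays]
def quat(yaw):  # tool down, tool y axis direction: yaw=0 -> same as Rx(pi)
    q=(R.from_euler('z',yaw)*R.from_euler('x',np.pi)).as_quat(); return [q[3],q[0],q[1],q[2]]
E
python3 - <<'E'
from h import *
s=env.camera_params("scene");d=env.camera_params("side");k=.64
for n,a,b in (("top",(560,285),(408,218)),("fork",(557,330),(409,260)),("sptop",(289,322),(475,380)),("spfork",(294,358),(471,425))):
    print(n,tri([ray(s,np.array(a)*k),ray(d,np.array(b)*k)]))
for a in ((487,326),(633,326),(643,395),(491,392)): print("plate",onz(s,np.array(a)*k,.012))
w=env.camera_params("wrist"); o,_=ray(w,(256,192)); print("cam",o,cv2.Rodrigues(np.array(w["rvec"]))[0][2], env.get_state()["tool_rot"], quat(0))
E
```

```text
top (array([0.55013253, 0.23110265, 0.10980284]), [0.0011, 0.0011])
fork (array([0.55437069, 0.23489932, 0.02814697]), [0.0025, 0.0025])
sptop (array([ 0.54796267, -0.16111396,  0.11090572]), [0.0, 0.0])
spfork (array([ 0.54782362, -0.16385955,  0.04564774]), [0.0021, 0.0021])
plate [0.49604836 0.14469382 0.012     ]
plate [0.55023326 0.36876782 0.012     ]
plate [0.69529241 0.29998392 0.012     ]
plate [0.64266621 0.10041469 0.012     ]
cam [0.5747316  0.08377061 0.38401135] [-4.36104982e-04 -3.21536584e-01 -9.46897056e-01] [-5.34955564e-04  7.07108879e-01  7.07104396e-01 -3.46257791e-04] [np.float64(6.123233995736766e-17), np.float64(1.0), np.float64(0.0), np.float64(0.0)]
```

```bash
python3 - <<'E'
from h import *
import pickle
q0=[0,.70711,.70711,0]
out=[]
for i,p in enumerate(([.535,.165,.21],[.60,.135,.21])):
    env.movep(p,q0); env.hold(.2)
    w=env.camera_params("wrist"); im=env.capture("wrist"); out.append((w,im))
    cv2.imwrite(f"pics/w{i+1}.png",im); print(env.get_state()["t"])
pickle.dump(out,open("w.pkl","wb"))
cv2.imwrite("pics/pair.png",np.vstack([cv2.resize(o[1],(400,300),interpolation=cv2.INTER_AREA) for o in out]) if 0 else np.hstack([o[1][:384,100:500] for o in out]))
E
```

```text
1.125
1.7667
```

View pics/pair.png

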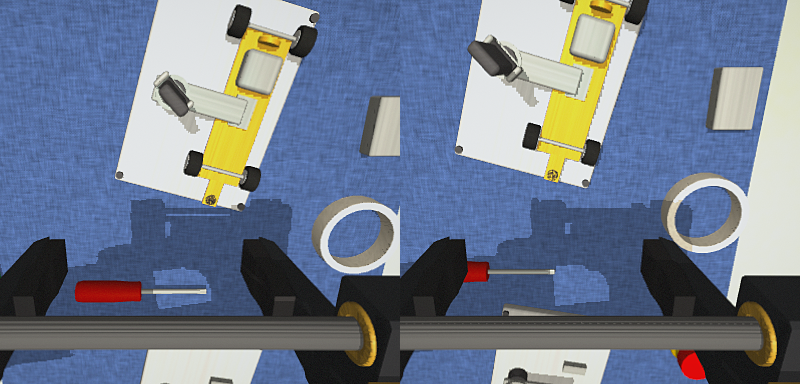

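Both wrist views show the lever. In the left half it is centred at about (173,95), which is full-image (273,95), and its long edge runs upper-left to lower-right. In the right half it is at about (490,57), which is full-image (190,57). The top face needs a closer look for corners.

```bash
python3 - <<'E'
from h import *
import pickle
out=pickle.load(open("w.pkl","rb"))
offs=[(240,62),(158,24)];tiles=[]
for (w,im),(x,y) in zip(out,offs):
    c=im[y:y+64,x:x+64]; tiles.append(cv2.resize(np.clip(c.astype(int)*1.6,0,255).astype(np.uint8),(384,384),interpolation=cv2.INTER_NEAREST))
    m=(c.max(2)<75).astype(np.uint8); cn=max(cv2.findContours(m,0,2)[0],key=cv2.contourArea)
    (cx,cy),wh,a=cv2.minAreaRect(cn); print(cx+x,cy+y,wh,a)
    m2=(c.max(2)<45).astype(np.uint8); cn=max(cv2.findContours(m2,0,2)[0],key=cv2.contourArea); (cx,cy),wh,a=cv2.minAreaRect(cn);print("dk",cx+x,cy+y,wh,a)
cv2.imwrite("pics/crop1.png",np.hstack(tiles))
E
```

```text
274.9753837585449 96.8018798828125 (38.55350875854492, 18.009897232055664) 51.95295715332031
dk 277.6793098449707 92.3482780456543 (28.538902282714844, 2.3488807678222656) 49.76364517211914
192.41442108154297 57.00176239013672 (46.668235778808594, 27.494199752807617) 51.95296096801758
dk 193.12155151367188 58.30939483642578 (44.300331115722656, 20.812236785888672) 41.987213134765625
```

View pics/crop1.png

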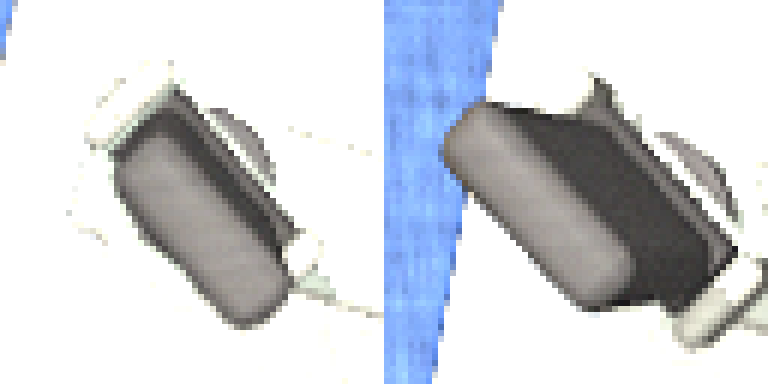

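The lighter patch is the lever's top face. Its end centres in the crop are (143,150)/(262,308) on the left and (468,128)/(610,290) on the right. The fork prongs are at (130,105)/(300,270) on the left and (595,90)/(715,305) on the right.

```bash
python3 - <<'E'
from h import *
import pickle
(w1,_),(w2,_)=pickle.load(open("w.pkl","rb"))
f1=lambda a:np.array([240,62])+np.array(a)/6-.5+.0
f2=lambda a:np.array([158,24])+(np.array(a)-[384,0])/6-.5
P={}
for n,a,b in (("UL",(143,150),(468,128)),("LR",(262,308),(610,290)),("c",(202,230),(539,209)),("fUL",(130,105),(595,90)),("fLR",(300,270),(715,305))):
    P[n],e=tri([ray(w1,f1(a)),ray(w2,f2(b))]); print(n,P[n].round(4),e)
v=P["UL"]-P["LR"]; print("len",np.linalg.norm(v),"yaw y",np.arctan2(v[1],v[0]),"lever x yaw",np.arctan2(v[1],v[0])-np.pi/2)
v=P["fUL"]-P["fLR"]; print("fork mid",(P["fUL"]+P["fLR"])/2, "x yaw",np.arctan2(v[1],v[0])-np.pi/2)
# plate edge yaw in view 1: corner screws
a=onz(w1,(100+119,175),.013);b=onz(w1,(100+240,207),.013);c=onz(w1,(100+314,18),.013)
print(a,b,c,"plate yaw",np.arctan2((b-a)[1],(b-a)[0]),np.arctan2((c-b)[1],(c-b)[0])-np.pi/2)
E
```

```text
UL [0.543  0.2413 0.1096] [0.0005, 0.0005]
LR [0.558  0.2234 0.1094] [0.0001, 0.0001]
c [0.5503 0.2324 0.1095] [0.0001, 0.0001]
fUL [0.5446 0.2494 0.0416] [0.003, 0.003]
fLR [0.5661 0.2235 0.0701] [0.0013, 0.0013]
len 0.023343273596828633 yaw y 2.2664848276321394 lever x yaw 0.6956885008372429
fork mid [0.5553853  0.23646332 0.05586985] x yaw 0.6941407706312326
[0.49856517 0.14814301 0.013     ] [0.63313529 0.1104402  0.013     ] [0.68625418 0.30006387 0.013     ] plate yaw -0.2731684005171117 -0.2731273382534636
```

```bash
cat >> h.py <<'E'
PV=np.array([.5552,.2363]); Y0=.695; Y1=-.273
def qy(th):  # tool down, closing line (tool y) at world yaw th
    q=(R.from_euler('z',th)*R.from_quat([.70711,.70711,0,0])).as_quat(); return [q[3],q[0],q[1],q[2]]
def st(m=""):
    s=env.get_state(); print(m,"t",round(s["t"],2),np.round(s["position"],4),"F",np.round(s["contact_force"],1),"M",np.round(s["moment"],3),"gap",round(float(s["finger_gap"]),4),"j6",round(s["joint_positions"][5],3)); return s
E
python3 - <<'E'
from h import *
env.movep([*PV,.16],qy(Y0)); st()
env.line_to([*PV,.075],speed=.1,f_stop=10); st("down")
env.grip(.0,20); st("grip"); env.grip(0,50); st("grip50")
for i,d in enumerate(np.arange(.1,.5,.1)):
    env.movep([*PV,.075-.002*d],qy(Y0-d)); st(f"{d:.2f}")
E
```

```text
t 2.33 [0.5549 0.2369 0.1603] F [ 1.1 -0.1  0.1] M [ 0.047 -0.056  0.016] gap 0.088 j6 -0.487
down t 3.33 [0.5558 0.2364 0.0757] F [ 0.3 -0.8  0.2] M [ 0.076 -0.073  0.003] gap 0.0883 j6 -0.489
grip t 4.48 [0.5542 0.2356 0.0749] F [-4.1 -3.4  5. ] M [-0.563  0.695  0.095] gap 0.0102 j6 -0.489
grip50 t 4.7 [0.5542 0.2355 0.0749] F [-4.2 -3.2  2.8] M [-0.638  0.756  0.131] gap 0.0092 j6 -0.489
0.10 t 4.95 [0.5541 0.2355 0.0747] F [-4.2 -4.   3.4] M [-0.678  0.758 -0.053] gap 0.0097 j6 -0.389
0.20 t 5.2 [0.5541 0.2355 0.0745] F [-3.4 -2.9  4.5] M [-0.648  0.759 -0.034] gap 0.0096 j6 -0.289
0.30 t 5.45 [0.5541 0.2355 0.0743] F [-4.6 -3.   4.4] M [-0.718  0.746  0.003] gap 0.0097 j6 -0.189
0.40 t 5.7 [0.5541 0.2355 0.0741] F [-4.6 -4.5  4.1] M [-0.7    0.816 -0.046] gap 0.0094 j6 -0.089
```

```bash
python3 - <<'E'
from h import *
for d in [.5,.6,.7,.8,.85,.9,.93,.96,.99,1.02]:
    env.movep([*PV,.075-.002*d],qy(Y0-d)); s=st(f"{d:.2f}")
    if abs(s["moment"][2])>.5: break
E
```

```text
0.50 t 5.95 [0.5541 0.2354 0.0739] F [-4.8 -5.8  4.3] M [-0.688  0.817 -0.089] gap 0.0094 j6 0.011
0.60 t 6.2 [0.554  0.2355 0.0736] F [-4.4 -4.   6. ] M [-0.732  0.819 -0.038] gap 0.0097 j6 0.111
0.70 t 6.45 [0.554  0.2354 0.0735] F [-5.2 -4.3  4.3] M [-0.703  0.813 -0.054] gap 0.0095 j6 0.211
0.80 t 6.7 [0.554  0.2355 0.0733] F [-4.  -3.6  4.8] M [-0.718  0.89  -0.047] gap 0.0097 j6 0.311
0.85 t 6.95 [0.554  0.2354 0.0732] F [-4.3 -4.2  5.5] M [-0.717  0.905  0.008] gap 0.0095 j6 0.361
0.90 t 7.2 [0.554  0.2354 0.0731] F [-5.2 -3.7  4.3] M [-0.744  0.954  0.026] gap 0.01 j6 0.411
0.93 t 7.45 [0.554  0.2354 0.073 ] F [-4.9 -4.5  4.6] M [-0.72  0.92  0.11] gap 0.0093 j6 0.441
0.96 t 7.7 [0.554  0.2354 0.073 ] F [-5.2 -4.1  4.4] M [-0.767  0.88   0.092] gap 0.0095 j6 0.471
0.99 t 7.95 [0.554  0.2354 0.0729] F [-5.  -3.6  3.8] M [-0.734  0.896  0.237] gap 0.0094 j6 0.501
1.02 t 8.2 [0.554  0.2355 0.0729] F [-4.6 -4.3  4.9] M [-0.734  0.864  0.487] gap 0.01 j6 0.53
```

```bash
python3 - <<'E'
from h import *
import pickle
for d in [1.05,1.08,1.11]:
    env.movep([*PV,.073],qy(Y0-d)); s=st(f"{d:.2f}")
    if abs(s["moment"][2])>.9: break
th=Y0-d
env.grip(.03); env.grip(.088); st("open")
env.line_to([*PV,.165],speed=.2)
q0=qy(0); out=[]
for i,p in enumerate(([.535,.165,.21],[.60,.155,.21])):
    env.movep(p,q0); env.hold(.2)
    w=env.camera_params("wrist"); out.append((w,env.capture("wrist")))
st()
pickle.dump(out,open("w2.pkl","wb"))
t=[]
for w,im in out:
    uv=cv2.projectPoints(np.array([[*PV,.08]]),np.array(w["rvec"]),np.array(w["tvec"]),w["mtx"],w["dist_coeffs"])[0].ravel().astype(int)-32
    uv=np.clip(uv,0,None);print(uv)
    c=im[uv[1]:uv[1]+64,uv[0]:uv[0]+64]
    t.append(cv2.resize(np.clip(c.astype(int)*1.6,0,255).astype(np.uint8),(384,384),interpolation=cv2.INTER_NEAREST))
cv2.imwrite("pics/crop2.png",np.hstack(t))
E
```

```text
1.05 t 8.45 [0.554  0.2355 0.0729] F [-4.7 -3.7  5.8] M [-0.615  0.889  0.68 ] gap 0.0099 j6 0.56
1.08 t 8.7 [0.554  0.2355 0.0729] F [-5.4 -4.4  3.9] M [-0.644  0.838  0.827] gap 0.0097 j6 0.59
1.11 t 8.95 [0.554  0.2355 0.0729] F [-4.8 -3.7  4.9] M [-0.61   0.83   0.884] gap 0.0103 j6 0.62
open t 10.38 [0.5552 0.2363 0.073 ] F [ 1.1  0.1 -0.8] M [-0.004  0.018  0.023] gap 0.0878 j6 0.621
 t 12.43 [0.5991 0.1555 0.21  ] F [0.  0.8 0.1] M [-0.021 -0.039 -0.01 ] gap 0.0881 j6 0.062
[247  63]
[166  50]
```

View pics/crop2.png

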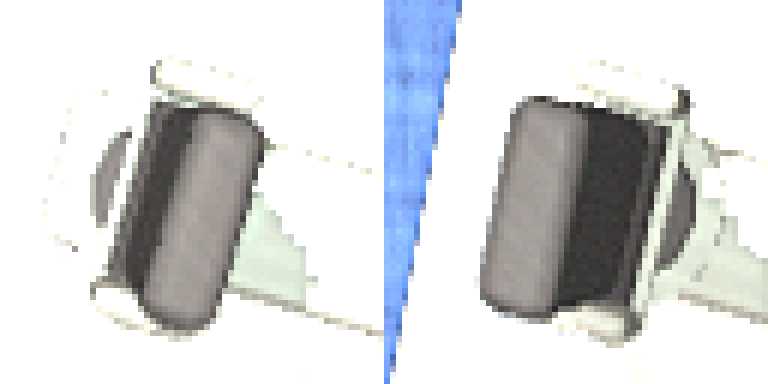

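The lever now stands square to the clamp arm. Its top-face end centres are (230,118)/(180,318) on the left and (547,106)/(519,308) on the right. I'll check its yaw and position in numbers.

```bash
python3 - <<'E'
from h import *
import pickle
(w1,_),(w2,_)=pickle.load(open("w2.pkl","rb"))
f1=lambda a:np.array([247,63])+np.array(a)/6-.5
f2=lambda a:np.array([166,50])+(np.array(a)-[384,0])/6-.5
P={}
for n,a,b in (("U",(230,118),(547,106)),("L",(180,318),(519,308))):
    P[n],e=tri([ray(w1,f1(a)),ray(w2,f2(b))]); print(n,P[n].round(4),e)
v=P["U"]-P["L"]; print("x yaw",np.arctan2(v[1],v[0])-np.pi/2,"mid",(P["U"]+P["L"])/2)
E
```

```text
U [0.5564 0.2469 0.1105] [0.0002, 0.0002]
L [0.5512 0.2238 0.1083] [0.0, 0.0]
x yaw -0.22079015811418934 mid [0.55378222 0.23535135 0.10939185]
```

```bash
python3 - <<'E'
from h import *
import pickle
for f,O in (("w.pkl",[(240,62),(158,24)]),("w2.pkl",[(247,63),(166,50)])):
  for (w,im),(x,y) in zip(pickle.load(open(f,"rb")),O):
    c=im[y:y+64,x:x+64].astype(int); v=c.max(2); 
    m=((v>68)&(v<118)&(v-c.min(2)<25)).astype(np.uint8); m=cv2.morphologyEx(m,cv2.MORPH_OPEN,np.ones((3,3)))
    cn=max(cv2.findContours(m,0,cv2.CHAIN_APPROX_NONE)[0],key=cv2.contourArea)
    mk=cv2.drawContours(np.zeros_like(m),[cn],-1,1,-1); yy,xx=np.nonzero(mk)
    pts=np.array([onz(w,(a+x,b+y),.1095)[:2] for a,b in zip(xx,yy)])
    mu=pts.mean(0); val,V=np.linalg.eigh(np.cov(pts.T)); d=V[:,1]; d=d*np.sign(d[1])
    print(f,len(pts),mu.round(4),"len",np.sqrt(12*val).round(4),"x yaw",round(np.arctan2(d[1],d[0])-np.pi/2,4))
E
```

```text
w.pkl 406 [0.5504 0.2327] len [0.0085 0.0241] x yaw 0.7409
w.pkl 450 [0.5501 0.2326] len [0.0083 0.024 ] x yaw 0.7498
w2.pkl 401 [0.5535 0.2354] len [0.0084 0.0235] x yaw -0.2615
w2.pkl 427 [0.5536 0.2354] len [0.0087 0.0232] x yaw -0.2681
```

With better edges the yaw is −0.265, against a plate yaw of −0.273, so the bolt is snug: it turned 1.01 rad and ended on a hard moment rise. Next, fold the lever.

```bash
python3 - <<'E'
from h import *
import pickle
x=np.array([np.cos(Y1),np.sin(Y1)]); P=np.array([.5542,.2358]); z0=.0525; q=qy(Y1)
pt=lambda a,z:[*(P+x*a),z0+z]
env.grip(0.0,20)
env.movep(pt(.045,.11),q); st("closed")
env.line_to(pt(.045,.045),speed=.12,f_stop=10); st("beside")
for a,z,f in ((.006,.045,15),(-.018,.027,15),(-.034,.015,15),(-.041,.009,15)):
    r=env.line_to(pt(a,z),speed=.06,f_stop=f); st(f"{a} {z} {r}")
    if r: break
else:
    r=env.line_to(pt(-.041,-.004),speed=.02,f_stop=12); st(f"press {r}")
    env.line_to(pt(-.041,.10),speed=.15); 
    env.movep([.48,.145,.22],qy(0)); env.hold(.2)
    im=env.capture("wrist"); cv2.imwrite("pics/after.png",im); st()
    t=[cv2.resize(im,(512,384)),cv2.resize(env.capture("side")[100:260,200:413],(288,384))[:, :288]]
    cv2.imwrite("pics/pair2.png",np.hstack(t))
E
```

```text
closed t 14.19 [0.5971 0.2241 0.1619] F [-0.1  0.5 -0.5] M [-0.031 -0.005  0.002] gap 0.0003 j6 0.444
beside t 14.88 [0.5982 0.2234 0.0983] F [-0.2  0.6  0.1] M [ 0.033  0.079 -0.012] gap 0.0004 j6 0.445
0.006 0.045 False t 15.68 [0.5599 0.2343 0.0976] F [ 0.3  0.6 -0. ] M [-0.015 -0.017  0.006] gap 0.0002 j6 0.474
-0.018 0.027 False t 16.33 [0.5362 0.2407 0.0791] F [-0.1 -0.3  0.2] M [-0.035  0.03   0.052] gap 0.0004 j6 0.493
-0.034 0.015 False t 16.82 [0.5206 0.245  0.0671] F [ 0.8  0.2 -0.5] M [-0.039  0.022 -0.013] gap 0.0007 j6 0.506
-0.041 0.009 False t 17.12 [0.514  0.2469 0.0611] F [-0.7  0.9 -0.1] M [0.045 0.045 0.051] gap 0.0004 j6 0.512
press True t 17.55 [0.5148 0.2472 0.0557] F [-3.9 -1.2 10. ] M [-0.253  0.547 -0.035] gap 0.0005 j6 0.512
 t 19.18 [0.4796 0.1459 0.2187] F [-0.1 -0.   0.2] M [0.065 0.014 0.026] gap 0.0002 j6 0.057
```

View pics/pair2.png

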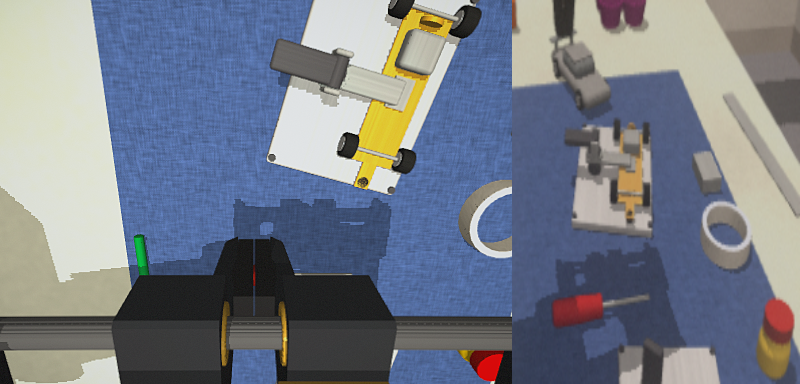

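The lever lies flat at (310,62), in line with the clamp arm and pointing away from the chassis. The spare lever still stands upright (bottom of the right half). The final press met the hard stop at 10 N.

```bash
python3 -c "
from cell import env
print(env.finish_job())"
```

```text
the job is handed in; nothing more can be done
None
```

The chassis jig's bolt was screwed in to its stop and its lever then folded flat away from the chassis. The empty jig was left alone, and the job was handed in about 19 s into the 42 s limit; no verdict was returned.

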